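Seat the bleed-valve thumbscrew and back it off a quarter turn

TASK

Lift the loose dust cover off the bleed valve on the bench and stand it upright on the bench top beside the valve, leaving the filter canister, jar and cup where they are. Then turn the uncovered thumbscrew clockwise until it seats (stops), back it off a quarter turn anticlockwise, and hold it there: finish with the fingers still gripping the thumbscrew.

Things in the scene. Friction and masses are not known exactly. Their poses are not given: they have to be found in the camera images.
- cover_center (a point): Centre (half-way up) of the loose grey plastic dust cover, an upside-down cup 86 mm high in all: a skirt 51 mm in diameter and 54 mm high, and on top of it a round grip knob 26 mm in diameter and 32 mm high. This point is 43 mm above its rim and 11 mm below the foot of the grip knob; z points up. Standing on the bench its centre is 43 mm high.
- cover: The same dust cover, about 80 g; origin at the centre of its rim (underside). Open below, inner diameter 44 mm, inner depth 50 mm. It stands at first on the valve block, over the thumbscrew, attached to nothing; lift it straight up by at least 55 mm to clear the thumbscrew.
- valve: Bleed valve fixed to the bench: aluminium block 104 (x) by 60 (y) mm, its top 45 mm above the bench, on a steel foot plate 150 by 64 mm, a brass hose tail at each x end (to 82 mm from the middle, 26 mm up). Origin on the bench under the block's middle, x along its length, z up. In the middle of its top: a round boss 36 mm in diameter, 6 mm high, and above it the thumbscrew.
- wing_center (a point): Middle of the thumbscrew's wing, on its vertical turning axis (through the block's middle), 74 mm above the bench. The wing is an upright dark steel bar 36 mm long (this point's x), 12 mm thick (y), 35 mm high, from 56 to 91 mm above the bench, on a disc 34 mm in diameter whose top is 57.5 mm above the bench. Grip it across its thickness from above.
- screw (a joint): Thumbscrew opening in rad: 0 = seated on its hard stop, wing along the block's length (x); grows as it turns anticlockwise seen from above; a quarter turn open (1.57) the wing lies square across the block. Starts 0.9 to 2.3 open. Does not rise or sink. Turns stiffly (about 0.05 N m), stays where left; twisting the gripper 0.1 rad further against the stop does no harm.
- canister_center (a point): Bystander: black filter canister, 90 mm in diameter, 78 mm high, standing; this point is half-way up.
- jar_center (a point): Bystander: small closed jar, 56 mm in diameter, 60 mm high; this point is half-way up.
- cup_center (a point): Bystander: white cup, 72 mm in diameter, 85 mm high; this point is half-way up.
Not all that is in view belongs to the job. What is shaped like the cover but orange is not meant. There is more than one size of the valve; the one meant has the size given above.

How it is judged:
On the way, in this order (a step that is already met when the one before it is completed fails the run):
1. the cover stands upright on the bench, let go (height (world z) of cover_center below 0.05 m and angle between cover_center's own z axis and vertical below 0.15 rad and contact force between the fingers and cover below 0.3 N), for 0.2 s.
2. the thumbscrew is turned clockwise until it seats (within 0.06 rad of its stop), in the fingers (value of joint screw below 0.06 rad and contact force between the fingers and screw above 1 N), for 0.2 s.
At the end, for the whole second after the job is handed in: The thumbscrew has been seated and is now a quarter turn open (1.57 rad, within 0.2), still, and gripped by the fingers (over 2 N); the cover stands upright (within 0.15 rad) on the bench, not held (all of step 1 and value of joint screw between 1.37 and 1.77 rad and velocity of joint screw between -0.1 and 0.1 rad/s and contact force between the fingers and screw above 2 N); the arm keeps its last pose, push and grip.
It fails at once if the canister is moved by more than 30 mm (distance of canister_center from where it was at the start of the episode above 0.03 m).
It fails at once if the jar is moved by more than 30 mm (distance of jar_center from where it was at the start of the episode above 0.03 m).
It fails at once if the cup is moved by more than 30 mm (distance of cup_center from where it was at the start of the episode above 0.03 m).
It also fails if it takes over 64 s, if anything falls off the work surface, if the arm or the gripper's body presses on something with over 40 N, if the wrist force passes 120 N, or if a joint passes its speed limit or range.

ROBOT

A 6-joint arm with a two-finger parallel gripper is mounted at the origin on the work surface. World frame = base frame: x ahead of the robot, y to its left, z up, the work surface at z = 0. Lengths are in m, angles in rad, forces in N, time in s.
With the tool pointing down it reaches from about 0.325 to 0.75 m from the base axis. Payload 7.6 kg.
Tool frame: the origin (TCP) lies on the centre line of the jaws, within the pads' length; the fingertips stand 22 mm ahead of it and the grasp point (between the pads) lies 3 mm ahead of it; z points along the fingers, y is the direction in which the jaws open and shut (so a half turn about z gives the same grasp; the last joint's range is limited). The gripper opens to 85 mm and grips with 20 to 120 N. Pads are 22 mm wide; open, the fingers measure 114 mm over their backs; the gripper's body (76 mm by 85 mm) begins 54 mm behind the grasp point. The pads swing forward as they close: fully open they stand 13 mm farther back than shut.
Start: joints at [1.238, 0.052, 1.401, -0, 1.689, -0.07], TCP at [0.136, 0.507, 0.253] pointing down, gripper open.
Joint ranges: [-2.9, 2.9], [-0.91, 2.17], [0.12, 2.37], [-1.06, 4.2], [0.26, 2.73], [-2.93, 2.93]. Speed limits (rad/s): [2.57, 2.57, 3.01, 3.14, 3.14, 3.14].

INTERFACE

Orientations are given as a rotation vector (axis times angle).
In Python, from workcell import monitor, optics, arm gives the robot as it stands. The module is installed in compiled form; this text tells all that it offers.
- The arm moves only by the tool move_arm, never from a script. Its argument "plan" is text: rows parted by semicolons, each of 6 numbers parted by spaces: the shift along the tool's x, y, z in mm, then the turn, a rotation vector about the tool's x, y, z in rad. A call has 1 to 5 rows; each row shifts and turns the commanded pose from where the row before left it, along the tool's axes as they then stand; what a row does not reach is not made up. A row lasts 1/10 s, in which the tool goes at most 50 mm and 8.59 degrees, less where a joint would pass 70% of its speed; a pose out of reach is approached as far as the arm can. A call with a gripper value outside its range is refused whole. "grip" is the opening, from 0 (shut) to 1 (fully open), set as the call begins (left out, the last holds). The fingers move at their own pace and stop on an object; the grip force is fixed at half the most. Time passes only in rows, so rows that do not move let the fingers close. It gives the time, the measured TCP pose, the force and the opening at its end, in the units of the state.
- monitor.get_obs(): the state, without advancing time (a new reading comes with each control period).
- optics.snapshot(name): name is "scene" or "top" or "wrist"; returns the picture (384x512x3 uint8, blue, green, red); there is no depth.
- optics.calibration(name): a dict with "fx", "fy", "cx", "cy" (pixels), "k1" (the pictures are not rectified: a ray, as slopes to the right and down, at radius r is drawn at 1 + k1 r^2 times it, then the intrinsics apply), "origin" and "rotation" of the camera in the world. Camera axes: x right, y down, z forward; pixel columns grow to the right and rows downward; lengths in m; the calibration is good to about 2 mm. A picture is of the moment at which its call begins: read the wrist's pose just before it. calibration takes no time and is no camera call; for the wrist camera it gives the pose at the moment of the call.
- arm.close_job(): hands the job in, once; it reports no verdict.
The state is a dict: "time": time; "joint_positions": joint angles; "joint_vel": joint speeds; "joint_torque": joint torques, N m; "position": TCP position; "eef_rot": TCP orientation; "wrist_force": force on the tool from outside, world axes, zero at the start; "moment": the same for the moment, N m; "opening": opening from 0.0 (shut) to 1.0 (fully open).
Only numpy, scipy, OpenCV 4.12 (cv2) and the standard library are available. Lean on these libraries where they do the work, as an engineer would, in place of code of your own. Each camera call takes 0.05 s, during which the arm holds its last target. There are 200 camera calls.

## Working session

There is one attempt and no reset: what is moved stays moved. The work goes in short steps, Python scripts to look and compute and a tool call to move; the robot and the scene stay as the last step left them, time stands still between calls to the robot, and variables do not carry over. Pictures are saved under pics/ and viewed, about 8 in all and at most 12, crops included, and the job is handed in when it is done.

Besides the shell and the picture viewer there is one more tool, called by a JSON object that holds its "op" and its "data", one argument or row to a line. move_arm: Moves the arm, as the interface text tells. Its arguments: {"type":"object","properties":{"plan":{"type":"string"},"grip":{"type":"number"}},"required":["plan"]}

```bash
mkdir -p pics
python3 - <<'E'
from workcell import monitor, optics
import cv2,numpy as np
o=monitor.get_obs();print({k:np.round(v,3) for k,v in o.items()})
for n in("scene","top"):
    c=optics.calibration(n);print(n,{k:np.round(v,4).tolist() for k,v in c.items()})
    cv2.imwrite(f"pics/{n}0.png",cv2.resize(optics.snapshot(n),(800,600)))
E
```

```text
{'time': np.float64(0.0), 'joint_positions': array([ 1.238,  0.053,  1.402,  0.   ,  1.689, -0.07 ]), 'joint_vel': array([-0.002, -0.001, -0.   , -0.002,  0.001,  0.   ]), 'joint_torque': array([-2.0000e-03, -3.8168e+01, -3.6018e+01, -0.0000e+00,  6.0000e-03,
       -0.0000e+00]), 'position': array([0.136, 0.507, 0.252]), 'eef_rot': array([-4.120e-01, -3.114e+00,  2.000e-03]), 'wrist_force': array([ 0.422, -0.606, -0.327]), 'moment': array([-0.04 , -0.031, -0.012]), 'opening': np.float64(1.001)}
scene {'fx': 428.3532, 'fy': 428.3532, 'cx': 254.812, 'cy': 200.8524, 'k1': 0.0185, 'origin': [0.8955, 0.6042, 0.7747], 'rotation': [-0.7308, -2.6505, 1.0969]}
top {'fx': 386.5019, 'fy': 386.5019, 'cx': 254.9882, 'cy': 188.482, 'k1': 0.0401, 'origin': [0.491, 0.0026, 1.1447], 'rotation': [-2.1842, 2.1973, -0.0488]}
```

View pics/scene0.png

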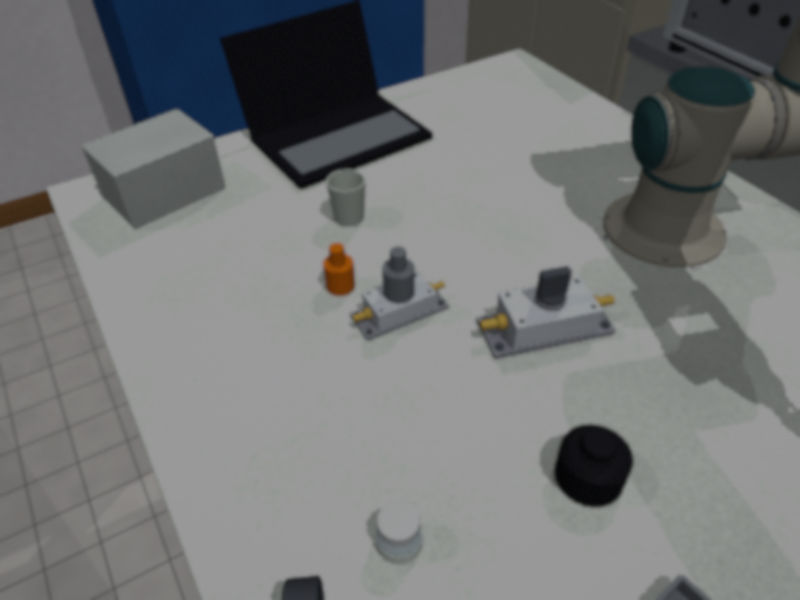

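View pics/top0.png

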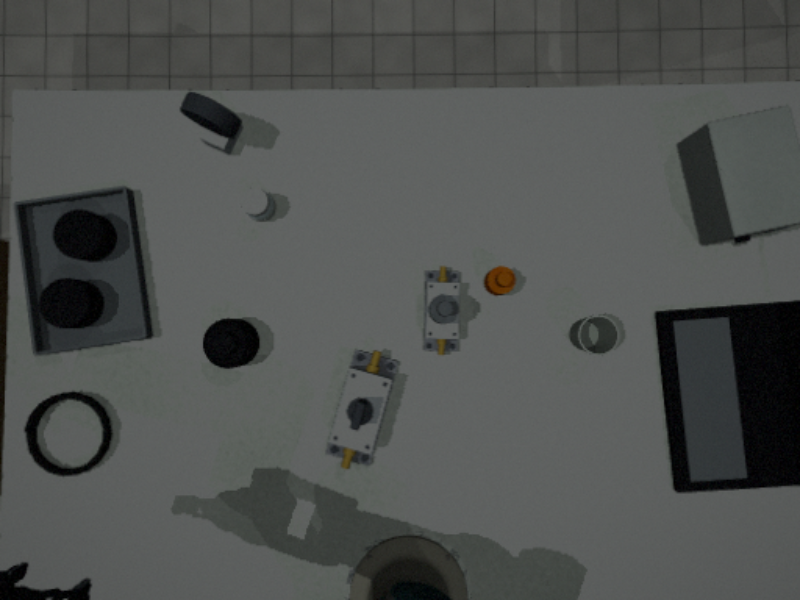

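The overhead picture shows the covered valve at about (443,309) of 800x600. Its foot plate spans rows 268–352, about 150 mm, so this is the size meant. The orange decoy is at (501,280), the canister at (231,343), the jar at (258,204) and the cup at (597,335).

```bash
cat > h.py <<'E'
from workcell import monitor, optics
import cv2,numpy as np
from scipy.spatial.transform import Rotation as R
def K(c): return np.array([[c["fx"],0,c["cx"]],[0,c["fy"],c["cy"]],[0,0,1]])
def p2w(c,uv,z,s=1.0):
    """pixels (enlarged by s) -> world on plane z"""
    uv=np.array(uv,float).reshape(-1,1,2)
    uv=(uv+.5)/s-.5
    n=cv2.undistortPoints(uv,K(c),np.array([c["k1"],0,0,0,0.]))[:,0]
    d=R.from_rotvec(c["rotation"]).apply(np.c_[n,np.ones(len(n))])
    o=np.array(c["origin"]); return o+d*((z-o[2])/d[:,2])[:,None]
def w2p(c,X):
    r=R.from_rotvec(c["rotation"]).inv(); 
    return cv2.projectPoints(np.array(X,float).reshape(-1,3),r.as_rotvec(),-r.apply(c["origin"]),K(c),np.array([c["k1"],0,0,0,0.]))[0][:,0]
def togo(target,yaw):
    """tool-frame shift (mm) and z turn to reach TCP target with jaw axis (y) at world angle yaw (mod pi)"""
    o=monitor.get_obs();r=R.from_rotvec(o["eef_rot"]);M=r.as_matrix()
    a=np.arctan2(M[1,1],M[0,1]);d=(yaw-a+np.pi/2)%np.pi-np.pi/2
    print("tcp",o["position"].round(4),"jaw",a.round(3),"tilt axis",M[:,2].round(3),"t",round(float(o["time"]),2),"j6",o["joint_positions"][5].round(2))
    print("shift tool mm",(M.T@(np.array(target)-o["position"])*1000).round(1),"turn z",-d.round(3))
E
python3 - <<'E'
from h import *
c=optics.calibration("top");s=1.5625
print("plate",p2w(c,[(425,270),(461,270),(459,352),(423,352)],.006,s).round(3))
print("knob top",p2w(c,[(446,308)],.131,s).round(3))
for n,p,z in(("can",(231,343),.05),("jar",(261,204),.05),("cup",(597,335),.05),("orange",(501,280),.07),("big",(360,412),.08)):print(n,p2w(c,[p],z,s).round(3))
cs=optics.calibration("scene");print("scene knob",p2w(cs,[(398,253)],.131,s).round(3), "plate",p2w(cs,[(369,335),(447,303),(351,312)],.006,s).round(3))
img=optics.snapshot("top")[150:250,250:350];cv2.imwrite("pics/topc.png",cv2.resize(cv2.convertScaleAbs(img,alpha=2),(600,600),interpolation=cv2.INTER_CUBIC))
E
```

```text
plate [[ 0.598 -0.038  0.006]
 [ 0.597 -0.106  0.006]
 [ 0.443 -0.101  0.006]
 [ 0.443 -0.033  0.006]]
knob top [[ 0.522 -0.069  0.131]]
can [[0.463 0.315 0.05 ]]
jar [[0.716 0.262 0.05 ]]
cup [[ 0.474 -0.344  0.05 ]]
orange [[ 0.573 -0.171  0.07 ]]
big [[0.343 0.08  0.08 ]]
scene knob [[ 0.521 -0.062  0.131]] plate [[ 0.587 -0.043  0.006]
 [ 0.444 -0.04   0.006]
 [ 0.588 -0.103  0.006]]
```

View pics/topc.png

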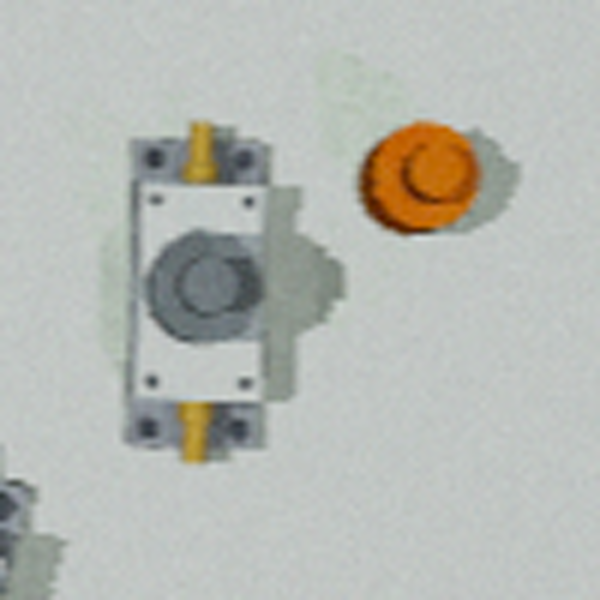

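Run:
```python
from h import *
c=optics.calibration("top")
f=lambda l:[((u+.5)/6-.5+250,(v+.5)/6-.5+150) for u,v in l]
b=p2w(c,f([(137,185),(268,185),(264,402),(132,402)]),.045);print(b.round(4),b.mean(0).round(4))
h=p2w(c,f([(156,199),(249,202),(246,383),(152,382)]),.045);print(h.mean(0).round(4),np.arctan2(*(h[0]+h[1]-h[2]-h[3])[[1,0]]).round(3))
k=p2w(c,f([(210,284)]),.131)[0];print("knob",k.round(4))
togo([k[0],k[1],.253],np.pi/2)
```

```text
[[ 0.5717 -0.0385  0.045 ]
 [ 0.5713 -0.1006  0.045 ]
 [ 0.4686 -0.0976  0.045 ]
 [ 0.4689 -0.0353  0.045 ]] [ 0.5201 -0.068   0.045 ]
[ 0.5211 -0.0682  0.045 ] -0.029
knob [ 0.5219 -0.0668  0.131 ]
tcp [0.1363 0.5068 0.2527] jaw 1.308 tilt axis [-0.    -0.001 -1.   ] t 0.15 j6 -0.07
shift tool mm [-5.213e+02 -4.537e+02  2.000e-01] turn z -0.263
```

{"op": "move_arm", "data": {
  "plan": "-35 -30.5 0 0 0 0;-35 -30.5 0 0 0 0;-35 -30.5 0 0 0 0;-35 -30.5 0 0 0 0;-35 -30.5 0 0 0 0",
  "grip": 0.8
}}

```text
time: 0.65
position: [0.2662, 0.3126, 0.2531]
eef_rot: [0.411, 3.115, 0.0]
wrist_force: [-0.2, 0.7, 0.1]
opening: 0.8
```

{"op": "move_arm", "data": {
  "plan": "-35 -30.5 0 0 0 0;-35 -30.5 0 0 0 0;-35 -30.5 0 0 0 0;-35 -30.5 0 0 0 0;-35 -30.5 0 0 0 0"
}}

```text
time: 1.15
position: [0.3957, 0.1197, 0.2533]
eef_rot: [0.412, 3.114, 0.0]
wrist_force: [0.6, 0.3, -0.2]
opening: 0.803
```

{"op": "move_arm", "data": {
  "plan": "-35 -30 0 0 0 0;-35 -30 0 0 0 0;-35 -30 0 0 0 0;0 0 0 0 0 -0.13;0 0 0 0 0 -0.13"
}}

```text
time: 1.65
position: [0.4734, 0.006, 0.2525]
eef_rot: [-0.0, -3.14, -0.0]
wrist_force: [0.5, 0.3, 0.6]
opening: 0.802
```

Run:
```python
from h import *
togo([.5215,-.067,.18],np.pi/2)
c=optics.calibration("wrist");cv2.imwrite("pics/w1.png",optics.snapshot("wrist"))
print({k:np.round(v,4).tolist() for k,v in c.items()});print(w2p(c,[[.5215,-.067,.131],[.52,-.068,.045]]).round(1))
```

```text
tcp [0.4734 0.006  0.2525] jaw 1.571 tilt axis [-0.002  0.    -1.   ] t 1.65 j6 -1.64
shift tool mm [-48.3 -73.   72.4] turn z -0.0
{'fx': 319.7632, 'fy': 319.7632, 'cx': 254.687, 'cy': 191.3199, 'k1': -0.0496, 'origin': [0.3936, 0.0069, 0.3727], 'rotation': [2.0509, 2.0492, 0.3277]}
[[167.6 245.8]
 [186.7 207.6]]
```

View pics/w1.png

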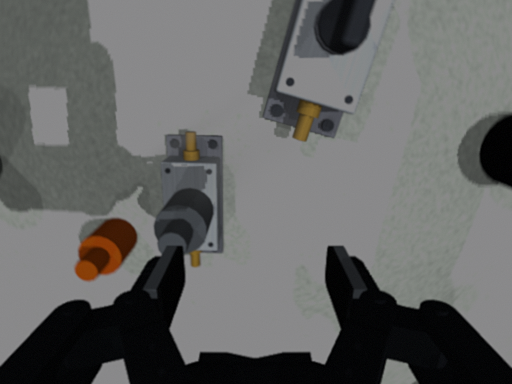

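The wrist view shows the knob top at (172,243), about 3 mm off my prediction in +y. I'll go to (0.520, -0.065) and pause just above for the descent.

{"op": "move_arm", "data": {
  "plan": "-24 -36 0 0 0 0;-23 -35 0 0 0 0;0 0 40 0 0 0;0 0 30 0 0 0;0 0 0 0 0 0"
}}

```text
time: 2.2
position: [0.5177, -0.0634, 0.1783]
eef_rot: [-0.008, -3.132, -0.003]
wrist_force: [-0.3, -1.1, -0.9]
opening: 0.799
```

Run:
```python
from h import *
togo([.520,-.065,.124],np.pi/2)
c=optics.calibration("wrist");cv2.imwrite("pics/w2.png",optics.snapshot("wrist"))
print(w2p(c,[[.52,-.065,.131]]).round(1))
```

```text
tcp [ 0.5177 -0.0634  0.1783] jaw 1.566 tilt axis [-0.009  0.002 -1.   ] t 2.2 j6 -1.76
shift tool mm [-2.8 -1.7 54.3] turn z -0.005
[[250.5 236.5]]
```

View pics/w2.png

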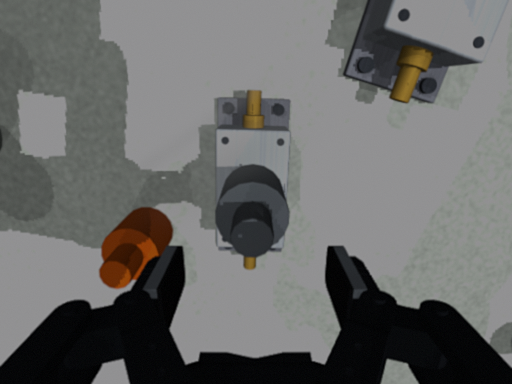

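Knob top appears at (252,237), against a predicted (250.5,236.5), so the alignment is good. I'll descend, grip and lift.

{"op": "move_arm", "data": {
  "plan": "-3 -1 20 0 0 0;0 0 20 0 0 0;0 0 14 0 0 0;0 0 0 0 0 0;0 0 0 0 0 0"
}}

```text
time: 2.75
position: [0.5235, -0.0647, 0.1307]
eef_rot: [0.004, 3.14, -0.0]
wrist_force: [0.2, -0.4, 0.5]
opening: 0.8
```

{"op": "move_arm", "data": {
  "plan": "0 0 0 0 0 0;0 0 0 0 0 0;0 0 0 0 0 0;0 0 0 0 0 0;0 0 0 0 0 0",
  "grip": 0
}}

```text
time: 3.25
position: [0.5234, -0.0649, 0.1302]
eef_rot: [0.005, 3.14, -0.001]
wrist_force: [-0.4, -0.2, 5.0]
opening: 0.283
```

{"op": "move_arm", "data": {
  "plan": "0 0 0 0 0 0;0 0 -10 0 0 0;0 0 -15 0 0 0;0 0 -20 0 0 0;0 0 -25 0 0 0"
}}

```text
time: 3.75
position: [0.5225, -0.0646, 0.2002]
eef_rot: [-0.004, -3.14, -0.001]
wrist_force: [0.1, 0.5, 0.0]
opening: 0.282
```

Run:
```python
from h import *
togo([.55,.07,.124],np.pi/2)
cv2.imwrite("pics/s1.png",cv2.resize(optics.snapshot("scene")[100:300,150:420],(800,593)))
print(monitor.get_obs()["opening"],monitor.get_obs()["wrist_force"])
```

```text
tcp [ 0.5225 -0.0646  0.2002] jaw 1.568 tilt axis [-0.001  0.    -1.   ] t 3.75 j6 -1.76
shift tool mm [-27.2 134.7  76.2] turn z -0.003
0.28374093000333545 [ 0.89313561 -0.32290944  3.68557492]
```

View pics/s1.png

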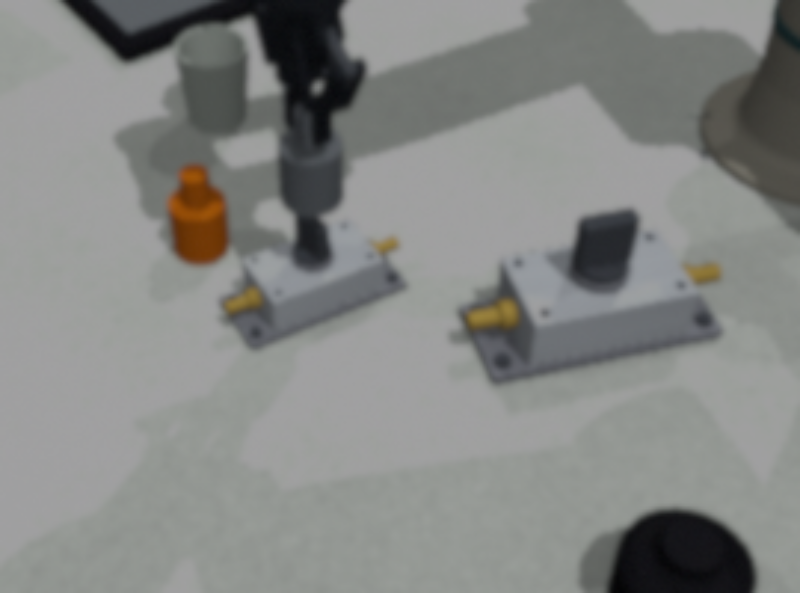

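The cover hangs upright in the fingers, well clear of the dark wing at (313,240). Next is moving it +y and setting it down.

{"op": "move_arm", "data": {
  "plan": "-5 10 -10 0 0 0;-10 30 0 0 0 0;-12 40 0 0 0 0;-8 35 0 0 0 0;-2 20 0 0 0 0"
}}

```text
time: 4.3
position: [0.5604, 0.0734, 0.2088]
eef_rot: [-0.001, -3.14, -0.001]
wrist_force: [0.6, 0.2, -1.0]
opening: 0.283
```

{"op": "move_arm", "data": {
  "plan": "0 0 20 0 0 0;0 0 35 0 0 0;0 0 35 0 0 0;0 0 20 0 0 0;0 0 0 0 0 0"
}}

```text
time: 4.8
position: [0.5581, 0.0707, 0.0953]
eef_rot: [-0.004, -3.134, 0.0]
wrist_force: [-0.3, 0.1, -1.3]
opening: 0.282
```

Run:
```python
from h import *
togo([.56,.07,.085],np.pi/2)
```

```text
tcp [0.5581 0.0707 0.0953] jaw 1.568 tilt axis [-0.008 -0.    -1.   ] t 4.8 j6 -1.51
shift tool mm [-2.  -0.7 10.3] turn z -0.002
```

{"op": "move_arm", "data": {
  "plan": "0 0 5 0 0 0;0 0 2 0 0 0;0 0 1 0 0 0;0 0 1 0 0 0;0 0 0 0 0 0"
}}

```text
time: 5.3
position: [0.5605, 0.0701, 0.0908]
eef_rot: [0.005, 3.141, 0.0]
wrist_force: [-0.2, -0.3, 0.5]
opening: 0.285
```

{"op": "move_arm", "data": {
  "plan": "0 0 1 0 0 0;0 0 0 0 0 0;0 0 1 0 0 0;0 0 0 0 0 0;0 0 0 0 0 0"
}}

```text
time: 5.8
position: [0.5603, 0.0701, 0.0883]
eef_rot: [-0.004, -3.142, -0.0]
wrist_force: [0.3, -0.8, -0.5]
opening: 0.283
```

{"op": "move_arm", "data": {
  "plan": "0 0 1 0 0 0;0 0 1 0 0 0;0 0 0 0 0 0;0 0 1 0 0 0;0 0 0 0 0 0"
}}

```text
time: 6.3
position: [0.5604, 0.0701, 0.0853]
eef_rot: [0.004, 3.141, 0.0]
wrist_force: [-0.0, 0.5, -0.6]
opening: 0.285
```

{"op": "move_arm", "data": {
  "plan": "0 0 1 0 0 0;0 0 0 0 0 0;0 0 1 0 0 0;0 0 0 0 0 0;0 0 0 0 0 0"
}}

```text
time: 6.8
position: [0.5609, 0.0701, 0.0853]
eef_rot: [0.004, 3.14, 0.0]
wrist_force: [-4.6, -0.4, 10.8]
opening: 0.281
```

Contact at 10 N with the TCP at 0.085 m, as expected. I'll release and rise.

{"op": "move_arm", "data": {
  "plan": "0 0 -1 0 0 0;0 0 0 0 0 0;0 0 0 0 0 0;0 0 0 0 0 0;0 0 0 0 0 0",
  "grip": 0.7
}}

```text
time: 7.3
position: [0.5602, 0.0701, 0.0841]
eef_rot: [-0.004, -3.141, -0.0]
wrist_force: [0.1, -0.6, -0.3]
opening: 0.696
```

{"op": "move_arm", "data": {
  "plan": "0 0 -15 0 0 0;0 0 -30 0 0 0;0 0 -40 0 0 0;0 0 -30 0 0 0;0 0 0 0 0 0"
}}

```text
time: 7.8
position: [0.5624, 0.0703, 0.2064]
eef_rot: [0.004, 3.131, 0.001]
wrist_force: [0.2, -0.6, -0.0]
opening: 0.699
```

Run:
```python
from h import *
togo([.52,-.066,.2],np.pi/2)
a=optics.snapshot("scene")[100:300,150:420]
c=optics.calibration("top");b=optics.snapshot("top")[150:250,235:335]
cv2.imwrite("pics/s2.png",np.hstack([cv2.resize(a,(400,400)),cv2.convertScaleAbs(cv2.resize(b,(400,400),interpolation=cv2.INTER_CUBIC),alpha=2)]))
print(w2p(c,[.52,-.066,.091]))
```

```text
tcp [0.5624 0.0703 0.2064] jaw 1.568 tilt axis [ 0.011  0.001 -1.   ] t 7.8 j6 -1.51
shift tool mm [  42.1 -136.4    5.9] turn z -0.003
[[283.3044274  198.05636815]]
```

View pics/s2.png

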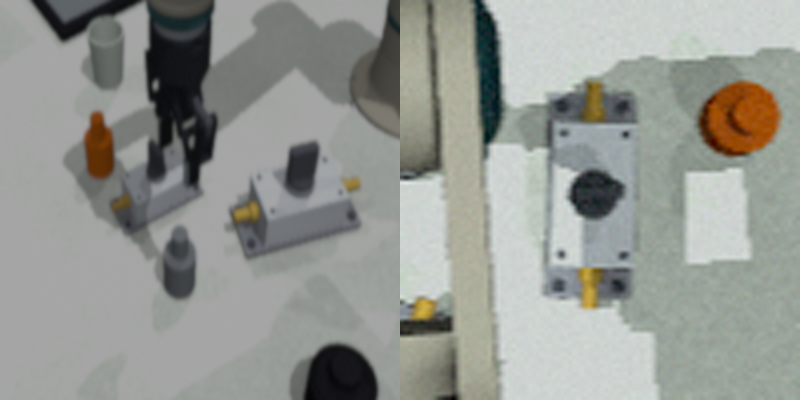

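Left half: the cover stands upright at (180,265). Right half: the wing is dark and can't be read, so I'll move over the valve for a wrist view.

{"op": "move_arm", "data": {
  "plan": "5 -20 0 0 0 0;12 -35 0 0 0 0;12 -40 0 0 0 0;8 -30 0 0 0 0;3 -11 0 0 0 0"
}}

```text
time: 8.4
position: [0.5187, -0.0679, 0.1981]
eef_rot: [-0.009, -3.139, -0.0]
wrist_force: [-0.0, 0.3, -0.1]
opening: 0.699
```

Run:
```python
from h import *
togo([.52,-.066,.2],np.pi/2)
c=optics.calibration("wrist");im=optics.snapshot("wrist")[80:280,150:350]
cv2.imwrite("pics/w3.png",cv2.convertScaleAbs(cv2.resize(im,(600,600),interpolation=cv2.INTER_CUBIC),alpha=2.5))
X=np.array([.52,-.066,0])
for z in(.091,.0575,.045):print(z,((w2p(c,X+[0,0,z])-[150,80])*3).round(0))
np.save("c3.npy",c,allow_pickle=True)
```

```text
tcp [ 0.5187 -0.0679  0.1981] jaw 1.565 tilt axis [-0.002  0.    -1.   ] t 8.4 j6 -1.77
shift tool mm [-1.3  1.9 -1.9] turn z -0.006
0.091 [[319. 359.]]
0.0575 [[318. 319.]]
0.045 [[318. 307.]]
```

View pics/w3.png

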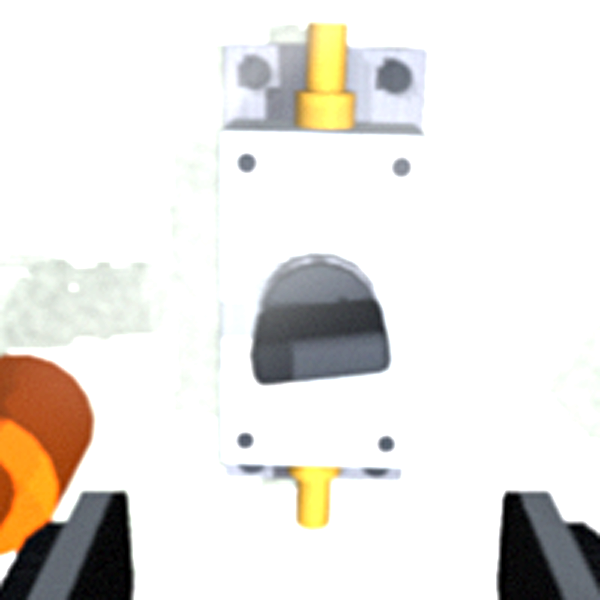

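Run:
```python
from h import *
c=np.load("c3.npy",allow_pickle=True).item()
q=p2w(c,np.array([(253,345),(385,332),(389,368),(261,383)])/3+[150,80],.091)
print(q.round(4),q.mean(0).round(4))
d=q[1]+q[2]-q[0]-q[3];w=np.arctan2(d[1],d[0]);print("wing",w.round(3))
h=p2w(c,np.array([(246,162),(401,167),(386,444),(245,440)])/3+[150,80],.045)
v=h[3]+h[2]-h[0]-h[1];va=np.arctan2(v[1],v[0]);print("holes",h.mean(0).round(4),va.round(3),"screw",(w-va).round(3))
togo([*q.mean(0)[:2],.11],w+np.pi/2)
```

```text
[[ 0.5162 -0.0824  0.091 ]
 [ 0.513  -0.0494  0.091 ]
 [ 0.5226 -0.0483  0.091 ]
 [ 0.5264 -0.0807  0.091 ]] [ 0.5195 -0.0652  0.091 ]
wing 1.679
holes [ 0.5209 -0.0656  0.045 ] -0.032 screw 1.711
tcp [ 0.5188 -0.0681  0.1983] jaw 1.565 tilt axis [-0.002 -0.    -1.   ] t 8.45 j6 -1.77
shift tool mm [-0.9  3.  88.3] turn z 1.457
```

{"op": "move_arm", "data": {
  "plan": "-1 3 5 0 0 0;0 0 5 0 0 0.14;0 0 5 0 0 0.14;0 0 5 0 0 0.14;0 0 5 0 0 0.14"
}}

```text
time: 8.95
position: [0.5212, -0.0608, 0.1732]
eef_rot: [-0.878, -3.015, -0.001]
wrist_force: [0.1, 0.5, 0.3]
opening: 0.7
```

{"op": "move_arm", "data": {
  "plan": "0 0 5 0 0 0.14;0 0 5 0 0 0.14;0 0 5 0 0 0.14;0 0 5 0 0 0.14;0 0 0 0 0 0.14"
}}

```text
time: 9.45
position: [0.5208, -0.0607, 0.1526]
eef_rot: [-1.857, -2.53, 0.001]
wrist_force: [0.5, 0.4, -0.2]
opening: 0.699
```

{"op": "move_arm", "data": {
  "plan": "0 0 0 0 0 0.14;0 0 0 0 0 0.05;0 0 0 0 0 0"
}}

```text
time: 9.75
position: [0.5211, -0.061, 0.1535]
eef_rot: [-2.084, -2.349, 0.0]
wrist_force: [-0.1, 0.7, -0.6]
opening: 0.7
```

Run:
```python
from h import *
togo([.520,-.0655,.087],1.679+np.pi/2)
c=optics.calibration("wrist");im=optics.snapshot("wrist")[120:320,150:350]
cv2.imwrite("pics/w4.png",cv2.convertScaleAbs(cv2.resize(im,(600,600),interpolation=cv2.INTER_CUBIC),alpha=2.5))
X=np.array([.52,-.0655,0])
for z in(.091,.0575,.045):print(z,((w2p(c,X+[0,0,z])-[150,120])*3).round(0))
```

```text
tcp [ 0.5211 -0.061   0.1535] jaw 0.12 tilt axis [-0.001  0.001 -1.   ] t 9.75 j6 -0.31
shift tool mm [-4.4 -1.6 66.5] turn z 0.012
0.091 [[304. 329.]]
0.0575 [[305. 270.]]
0.045 [[306. 252.]]
```

View pics/w4.png

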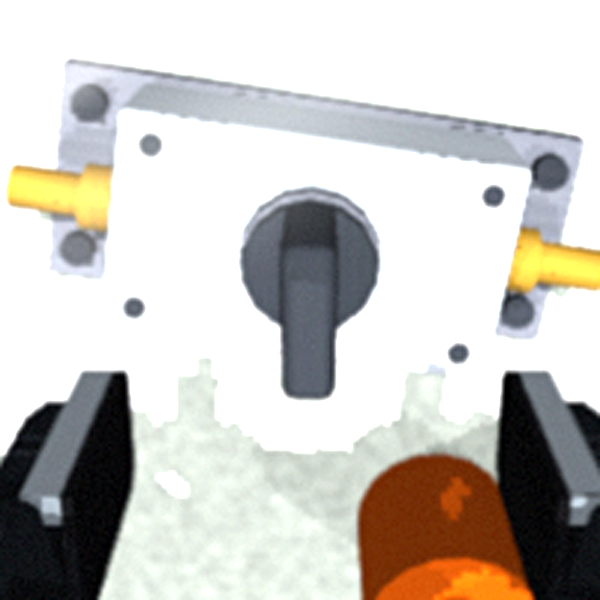

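The wing's top is centred at (309,323), against a predicted (304,329), so it is within 1 mm. It lies square to the jaws. I'll descend and grip.

{"op": "move_arm", "data": {
  "plan": "-4 -1 10 0 0 0;0 0 20 0 0 0;0 0 20 0 0 0;0 0 12 0 0 0;0 0 0 0 0 0"
}}

```text
time: 10.3
position: [0.5192, -0.0665, 0.0898]
eef_rot: [-2.083, -2.346, 0.003]
wrist_force: [-0.7, 0.1, 0.0]
opening: 0.7
```

{"op": "move_arm", "data": {
  "plan": "0 0 3 0 0 0;0 0 0 0 0 0"
}}

```text
time: 10.5
position: [0.5208, -0.0669, 0.0899]
eef_rot: [2.086, 2.348, 0.001]
wrist_force: [0.9, 0.1, 0.2]
opening: 0.699
```

Run:
```python
from h import *
togo([.520,-.0655,.087],1.679+np.pi/2)
```

```text
tcp [ 0.5208 -0.0669  0.0899] jaw 0.118 tilt axis [ 0.001 -0.    -1.   ] t 10.5 j6 -0.32
shift tool mm [ 1.5 -0.7  2.9] turn z 0.01
```

{"op": "move_arm", "data": {
  "plan": "1 -0.5 2 0 0 0.01;0 0 0 0 0 0;0 0 0 0 0 0;0 0 0 0 0 0;0 0 0 0 0 0",
  "grip": 0
}}

```text
time: 11.0
position: [0.5202, -0.0659, 0.0878]
eef_rot: [2.098, 2.338, 0.001]
wrist_force: [0.2, 0.8, 1.9]
opening: 0.13
```

{"op": "move_arm", "data": {
  "plan": "0 0 0 0 0 0;0 0 0 0 0 0;0 0 0 0 0 0.05;0 0 0 0 0 0.05;0 0 0 0 0 0"
}}

```text
time: 11.5
position: [0.5202, -0.0659, 0.0877]
eef_rot: [2.213, 2.229, 0.001]
wrist_force: [1.5, 0.4, 3.3]
opening: 0.126
```

Run:
```python
from h import *
togo([.520,-.0655,.088],np.pi/2-.032)
o=monitor.get_obs();print(o["wrist_force"],o["moment"],o["opening"])
```

```text
tcp [ 0.5202 -0.0659  0.0877] jaw 0.008 tilt axis [ 0.001  0.    -1.   ] t 11.5 j6 -0.2
shift tool mm [ 0.4 -0.2 -0.3] turn z -1.531
[1.47634719 0.38466078 3.33661661] [ 0.20562793 -0.16243689 -0.04139507] 0.12620470199411554
```

The wing is gripped. About +1.61 rad remains to the stop.

{"op": "move_arm", "data": {
  "plan": "0 0 0 0 0 0.14;0 0 0 0 0 0.14;0 0 0 0 0 0.14;0 0 0 0 0 0.14;0 0 0 0 0 0.14"
}}

```text
time: 12.0
position: [0.5203, -0.0659, 0.0878]
eef_rot: [2.845, 1.33, 0.002]
wrist_force: [2.3, 0.5, 3.4]
opening: 0.122
```

{"op": "move_arm", "data": {
  "plan": "0 0 0 0 0 0.14;0 0 0 0 0 0.14;0 0 0 0 0 0.14;0 0 0 0 0 0.14;0 0 0 0 0 0.14"
}}

```text
time: 12.5
position: [0.5204, -0.0661, 0.0878]
eef_rot: [3.129, 0.274, 0.003]
wrist_force: [2.5, -0.1, 2.3]
opening: 0.129
```

{"op": "move_arm", "data": {
  "plan": "0 0 0 0 0 0.08;0 0 0 0 0 0.04;0 0 0 0 0 0;0 0 0 0 0 0"
}}

```text
time: 12.9
position: [0.5204, -0.0661, 0.0878]
eef_rot: [3.14, 0.095, 0.003]
wrist_force: [5.4, -0.6, 2.6]
opening: 0.125
```

```bash
cat > st.py <<'E'
from h import *
togo([.520,-.0655,.088],-np.pi/2-.032)
o=monitor.get_obs();print(o["wrist_force"].round(2),o["moment"].round(3),o["opening"].round(3))
E
python3 st.py
```

```text
tcp [ 0.5204 -0.0661  0.0878] jaw -1.51 tilt axis [ 0.002 -0.    -1.   ] t 12.9 j6 1.31
shift tool mm [-0.4 -0.6 -0.2] turn z 0.093Traceback (most recent call last):
  File "st.py", line 3, in <module>
    o=monitor.get_obs();print(o["wrist_force"].round(2),o["moment"].round(3),o["opening"].round(3))
                                                                             ^^^^^^^^^^^^^^^^^^
AttributeError: 'float' object has no attribute 'round'
```

{"op": "move_arm", "data": {
  "plan": "0 0 0 0 0 0.03;0 0 0 0 0 0.03;0 0 0 0 0 0;0 0 0 0 0 0"
}}

```text
time: 13.3
position: [0.5204, -0.0661, 0.0878]
eef_rot: [3.141, 0.001, 0.003]
wrist_force: [5.2, -0.2, 3.4]
opening: 0.126
```

```bash
sed -i 's/o\["opening"\].round(3)/o["opening"]/' st.py; python3 st.py
```

```text
tcp [ 0.5204 -0.0661  0.0878] jaw -1.57 tilt axis [ 0.002 -0.    -1.   ] t 13.3 j6 1.37
shift tool mm [-0.4 -0.6 -0.2] turn z 0.033
[ 5.22 -0.21  3.45] [-0.092 -0.815 -0.04 ] 0.12598607332038683
```

{"op": "move_arm", "data": {
  "plan": "0 0 0 0 0 0.04;0 0 0 0 0 0;0 0 0 0 0 0"
}}

```text
time: 13.6
position: [0.5204, -0.0661, 0.0877]
eef_rot: [3.141, -0.061, 0.003]
wrist_force: [5.7, -0.2, 3.2]
opening: 0.129
```

```bash
python3 st.py
```

```text
tcp [ 0.5204 -0.0661  0.0877] jaw -1.61 tilt axis [ 0.002 -0.    -1.   ] t 13.6 j6 1.41
shift tool mm [-0.4 -0.6 -0.3] turn z -0.007
[ 5.73 -0.18  3.22] [-0.107 -0.817  0.181] 0.12852961985385455
```

{"op": "move_arm", "data": {
  "plan": "0 0 0 0 0 0.04;0 0 0 0 0 0;0 0 0 0 0 0;0 0 0 0 0 0"
}}

```text
time: 14.0
position: [0.5204, -0.0661, 0.0878]
eef_rot: [3.138, -0.12, 0.003]
wrist_force: [5.5, -1.1, 2.6]
opening: 0.132
```

```bash
python3 st.py
```

```text
tcp [ 0.5204 -0.0661  0.0878] jaw -1.647 tilt axis [ 0.002 -0.001 -1.   ] t 14.0 j6 1.45
shift tool mm [-0.5 -0.6 -0.2] turn z -0.045
[ 5.52 -1.12  2.63] [-0.199 -0.766  1.33 ] 0.1319082425291675
```

The moment rose to 1.33 N·m, so the screw is seated; contact began at jaw angle ≈ -1.605. Backing off by 1.57 takes the jaw to ≈ -0.035, a turn of -1.61.

{"op": "move_arm", "data": {
  "plan": "0 0 0 0 0 -0.1;0 0 0 0 0 -0.14;0 0 0 0 0 -0.14;0 0 0 0 0 -0.14;0 0 0 0 0 -0.14"
}}

```text
time: 14.5
position: [0.5204, -0.066, 0.0878]
eef_rot: [3.007, 0.908, 0.003]
wrist_force: [4.7, 0.2, 3.4]
opening: 0.13
```

{"op": "move_arm", "data": {
  "plan": "0 0 0 0 0 -0.14;0 0 0 0 0 -0.14;0 0 0 0 0 -0.14;0 0 0 0 0 -0.14;0 0 0 0 0 -0.14"
}}

```text
time: 15.0
position: [0.5202, -0.0659, 0.0877]
eef_rot: [2.513, 1.884, 0.002]
wrist_force: [4.3, -0.0, 4.3]
opening: 0.128
```

{"op": "move_arm", "data": {
  "plan": "0 0 0 0 0 -0.14;0 0 0 0 0 -0.1;0 0 0 0 0 0;0 0 0 0 0 0"
}}

```text
time: 15.4
position: [0.5202, -0.0659, 0.0877]
eef_rot: [2.28, 2.16, 0.001]
wrist_force: [4.3, 1.0, 5.2]
opening: 0.129
```

```bash
python3 st.py
python3 - <<'E'
from h import *
im=optics.snapshot("wrist")
s=optics.snapshot("scene")[100:300,150:420]
cv2.imwrite("pics/f.png",np.hstack([cv2.convertScaleAbs(cv2.resize(im[60:360,60:460],(400,400)),alpha=2),cv2.resize(s,(400,400))]))
E
```

```text
tcp [ 0.5202 -0.0659  0.0877] jaw -0.054 tilt axis [ 0.001 -0.    -1.   ] t 15.4 j6 -0.14
shift tool mm [ 0.4 -0.2 -0.3] turn z 1.549
[4.26 0.97 5.16] [ 0.075 -0.647  0.077] 0.12894831858161623
```

View pics/f.png

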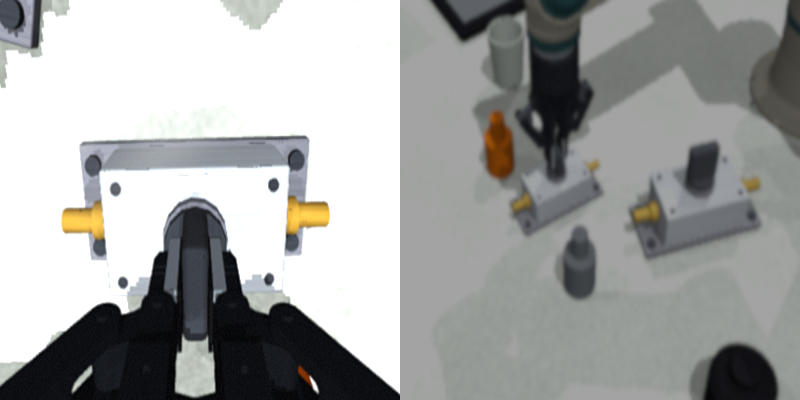

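The wing lies square across the block between the pads, and the cover stands upright at (580,265). Handing in.

```bash
python3 -c "
from workcell import arm;print(arm.close_job())"
```

```text
the job is handed in; nothing more can be done
None
```

The job is done and handed in at about 15.5 s. The cover stands upright on the bench beside the valve, and the thumbscrew is a quarter turn open with the fingers still gripping it.

- **Cover:** I lifted it off the valve, set it down at about (0.56, 0.07) and let go. It was still upright in the last picture.
- **Thumbscrew:** I turned it clockwise until it hit the stop; the moment rose from about 0 to 1.33 N·m. Then I backed it off. Measured from the jaw angle where the stop was first felt, it is about 1.55 rad open. The last wrist picture shows the wing square across the block between the pads.
- **Grip:** the opening reads 0.129, which fits the 12 mm wing.
- **Bystanders:** I never moved near the canister, jar or cup, and the canister and cup are visible in the last picture. I did not measure any of their final positions.

None of the final checks failed or disagreed. The jaw angle went about 0.045 rad past first contact with the stop, within the 0.1 rad allowed.

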